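Turn the parts tumbler over two full turns with its removable crank

ROBOT

A 7-joint arm with a two-finger parallel gripper is mounted at the origin on the work surface. World frame = base frame: x ahead of the robot, y to its left, z up, the work surface at z = 0. Lengths are in m, angles in rad, forces in N, time in s.
With the tool pointing down it reaches from about 0.4 to 0.85 m from the base axis. Payload 10.4 kg.
Tool frame: the origin (TCP) lies at the very end of the fingers, on their centre line; the grasp point (between the pads) lies manip.hold_point_z behind it (manip.hold_point_z is the distance from the TCP to the grasp point, in m); z points along the fingers, x is the direction in which the jaws open and shut, and the axes are right-handed (so a half turn about z gives the same grasp; the last joint's range is limited). The gripper opens to 85 mm and grips with 20 to 120 N. Pads are 22 mm wide; open, the fingers measure 114 mm over their backs; the gripper's body (76 mm by 85 mm) begins 54 mm behind the grasp point. The pads swing forward as they close: fully open they stand 13 mm farther back than shut.
Start: joints at [1.132, 0.332, -0.065, 1.46, 0.022, 1.35, -0.088], TCP at [0.252, -0.572, 0.231] pointing down, gripper open.
Joint ranges: [-2.6, 2.6], [-0.5, 2.12], [-1.47, 1.34], [0.16, 2.42], [-1.27, 4.41], [0.06, 2.06], [-2.6, 2.6]. Speed limits (rad/s): [2.22, 2.22, 2.79, 2.79, 3.14, 3.14, 3.14].

INTERFACE

Orientations are given as a unit quaternion [x, y, z, w].
In Python, from workcell import readout, camera, camera_info, manip gives the robot as it stands.
- The arm moves only by the tool play_rows, never from a script. Its argument "rows" is a list of rows, each a list of 3 entries, a list of its own where there are three numbers: the shift along the world's x, y, z in mm, then the turn, a rotation vector about the world's x, y, z in degrees, then the finger opening in mm, from 0 to 85.4. In form: [[[tx, ty, tz], [rx, ry, rz], fingers], ...]. A call has 1 to 12 rows; each row shifts and turns the commanded pose from where the row before left it; what a row does not reach is not made up. A row lasts 1/8 s, in which the tool goes at most 62.5 mm and 10.7 degrees, less where a joint would pass 70% of its speed; a pose out of reach is approached as far as the arm can. A call with a gripper value outside its range is refused whole. The fingers move at their own pace and stop on an object; "force" is the grip in N (left out, the last holds). Time passes only in rows, so rows that do not move let the fingers close. It gives the time, the measured TCP pose, the force and the opening at its end, in the units of the state.
- readout.get_obs(): the state, without advancing time (a new reading comes with each control period).
- camera(name): name is "side" or "top"; returns the picture (384x512x3 uint8, blue, green, red); there is no depth.
- camera_info(name): a dict with "fx", "fy", "cx", "cy" (pixels), "k1" (the pictures are not rectified: a ray, as slopes to the right and down, at radius r is drawn at 1 + k1 r^2 times it, then the intrinsics apply), "world_from_camera" (4x4, takes a point from camera to world coordinates). Camera axes: x right, y up, looking along -z (the intrinsics and any distortion apply to the point x, -y, -z); pixel columns grow to the right and rows downward; lengths in m; the calibration is good to about 2 mm. A picture is of the moment at which its call begins. camera_info takes no time and is no camera call.
- manip.hand_in(): hands the job in, once; it reports no verdict.
The state is a dict: "clock": time; "joint_pos": joint angles; "joint_velocities": joint speeds; "tau": joint torques, N m; "position": TCP position; "ee_rot": TCP orientation; "ft_force": force on the tool from outside, world axes, zero at the start; "torque": the same for the moment, N m; "grip_width": opening from 0.0 (shut) to 1.0 (fully open).
Only numpy, scipy, OpenCV 4.12 (cv2) and the standard library are available. Lean on these libraries where they do the work, as an engineer would, in place of code of your own. Each camera call takes 0.05 s, during which the arm holds its last target.

TASK

Take the crank handle out from under its blue hood, fit it fully down on the tumbler's square spindle and let go of it; then take it by its wooden knob and crank the drum two full turns counter-clockwise (seen from above), steadily at about six seconds a turn: the load is heavy once in each turn, so do not let it fall back or race away over the top. Leave the drum with its hatch facing up again and the handle on the spindle, and do not disturb the other things on the table.

Things in the scene. Friction and masses are not known exactly. Their poses are not given: they have to be found in the camera images.
- tumbler: Bench parts tumbler, fixed. Origin on the table right under the spindle's axis; x points from spindle to drum, z up. Grey gear box 90 x 90 mm under the spindle, 66 mm high; base plate 180 mm wide from x = -70 to +400 mm, 14 mm high; grey chain case from x = 163 to 193 mm, 154 mm high.
- case_front (a point): Middle of the upper front edge of the tumbler's chain case: 163 mm along the tumbler's x, 154 mm up; axes as the tumbler's. Behind the case lies the steel drum, 172 mm across, along x (tumbler x = 207 to 362 mm), axis 110 mm up; the grip of its hatch reaches 101 mm from that axis. Drum and spindle turn one to one; a load is fixed in the drum opposite the hatch.
- spindle_seat (a point): Centre of the round flange (68 mm across, 74 mm above the table) on which the handle's hub sits when fully down. The vertical square spindle, 30 x 30 mm, edges rounded 3 mm, rises 36 mm from here; its flats lie along this point's x and y axes, which turn with the spindle (z up).
- spindle (a joint): Turn of the spindle in rad, growing counter-clockwise seen from above, counting on over turns (two = 12.566). 0: hatch up; starts within 0.2 of it. The load is raised for half a turn (hardest at a quarter, 5 to 10 N at the knob), goes over the top, then pulls forward (up to 6 N). Friction, 0.12 N m, holds it only within 0.15 rad of hatch up; let go elsewhere, it swings down.
- handle: Loose steel crank, 0.55 kg, flat on the table, knob up. Origin: centre of the hub's underside; x along the arm to the knob, z up. Hub 52 x 52 x 32 mm high; square through hole 32.5 mm, chamfered 4 mm, flats along x and y: fits the spindle in any of four quarter turns, 0.08 rad play each way. Arm 24 mm wide, 16 to 28 mm up; foot under the knob 30 mm across. Seated, its origin is at spindle_seat.
- knob: Round wooden knob of the handle, free to spin about its upright axis, so the gripper need not turn while cranking. Origin: centre of its underside, 100 mm along the handle's x and 34 mm above the handle's underside; 26 mm thick, 54 mm tall, z up.
- hood: Blue steel stowage hood, fixed, open at front and bottom. Origin on the table about where the stowed handle's hub lies, in front of the hood; x points into it. Side walls at y = -85 and +85 mm and the roof (underside 125 mm, top 131 mm up) reach from x = 60 to 190 mm; back closed; a blue bin on the roof from x = 102 mm, top 181 mm up.
- hood_front (a point): Middle of the front edge of the hood's roof, 125 mm above the table; x points into the hood. The knob starts under the roof, the hub in front of it: take the hub across its sides (closing along the handle's y) and draw the handle out along -x by 75 mm or more before raising it.
- shackle: Bystander, leave alone: dark steel bow shackle lying flat, about 75 x 60 x 14 mm; the origin is on its underside.
- bolt: Bystander, leave alone: steel bolt lying flat, 63 mm long; the origin is on its underside.
- wrench: Bystander, leave alone: steel open-end wrench lying flat; the origin is on its underside.
- brush: Bystander, leave alone: hand brush lying flat; the origin is on its underside.
- tape_roll: Bystander, leave alone: grey tape roll lying flat, 100 mm across, 45 mm high; the origin is on its underside.
- tin: Bystander, leave alone: steel tin standing, 66 mm across, 100 mm high; the origin is on its underside.
- sheave: Bystander, leave alone: dark steel rope sheave lying flat, 90 mm across, 32 mm high; the origin is on its underside.
Things that resemble listed ones, but are neither listed nor needed, are in the scene too. What is shaped like the handle but green is not meant.

How it is judged:
On the way, in this order (a step that is already met when the one before it is completed fails the run):
1. the handle sits fully down on the spindle, level, and the robot has let go of it (distance between handle and spindle_seat below 0.01 m and angle between handle's own z axis and vertical below 0.15 rad and contact force between handle and the fingers below 0.1 N), for 0.2 s.
2. held by the knob, the load goes over the top for the first time (value of joint spindle between 2.7 and 3.9 rad and contact force between knob and the fingers above 0.5 N), for 0.1 s.
3. held by the knob, the load goes over the top for the second time (value of joint spindle between 8.98319 and 10.1832 rad and contact force between knob and the fingers above 0.5 N), for 0.1 s.
4. the second full turn is completed, to within 0.4 rad (value of joint spindle between 12.1664 and 12.9664 rad), for 0.1 s.
At the end, for the whole second after the job is handed in: The spindle stands at two full turns (12.57 rad) within 0.4 rad, hatch up and at rest; the handle is at rest on the spindle, within 10 mm of fully down and centred, tilted less than 0.15 rad (all of step 4 and distance between handle and spindle_seat below 0.01 m and angle between handle's own z axis and vertical below 0.15 rad and velocity of joint spindle between -0.1 and 0.1 rad/s and linear speed of handle below 0.02 m/s); the robot touches nothing.
It fails at once if the drum races: spindle faster than 3.5 rad/s (velocity of joint spindle above 3.5 rad/s).
It fails at once if the load falls back: spindle turning backwards faster than 1.5 rad/s (velocity of joint spindle below -1.5 rad/s).
It fails at once if spindle turned well beyond two turns (by 0.8 rad) (value of joint spindle above 13.3664 rad).
It fails at once if a bystander is pushed more than 30 mm (distance of any of shackle, bolt, wrench, brush, tape_roll, tin, sheave from where it was at the start of the episode above 0.03 m).
It also fails if it takes over 72 s, if anything falls off the work surface, if the arm or the gripper's body presses on something with over 40 N, if the wrist force passes 120 N, or if a joint passes its speed limit or range.

## Working session

There is one attempt and no reset: what is moved stays moved. The work goes in short steps, Python scripts to look and compute and a tool call to move; the robot and the scene stay as the last step left them, time stands still between calls to the robot, and variables do not carry over. Pictures are saved under pics/ and viewed, and the job is handed in when it is done.

Besides the shell and the picture viewer there is one more tool, called after "Request:" as name([rows], argument=value, ...), one row to a line, values as JSON. play_rows: Moves the arm, as the interface text tells. Its arguments: {"type":"object","properties":{"rows":{"type":"array"},"force":{"type":"number"}},"required":["rows"]}

```bash
mkdir -p pics; ls
python3 - <<'E'
from workcell import readout,camera,camera_info,manip
import cv2
o=readout.get_obs();print(o);print(manip.hold_point_z)
for n in("side","top"):
    cv2.imwrite(f"pics/{n}0.png",camera(n));print(n,camera_info(n))
E
```

```text
pics
{'clock': 0.0, 'joint_pos': array([ 1.13241916,  0.33286093, -0.06468028,  1.46097439,  0.02158941,
        1.3499278 , -0.08848124]), 'joint_velocities': array([ 3.01994105e-04,  4.49654668e-05, -1.31675942e-04, -4.55258887e-04,
       -5.20647134e-04,  2.66064973e-04,  8.88502507e-04]), 'tau': array([ 8.87689766e-04, -6.25450373e+01,  4.93049703e-02, -3.91602373e+01,
        1.62292121e-02,  9.90156055e-03, -7.80104727e-06]), 'position': array([ 0.25226237, -0.57139206,  0.23050694]), 'ee_rot': array([ 8.37829950e-01, -5.45930792e-01, -6.35851952e-04, -3.74110080e-04]), 'ft_force': array([ 0.46142339,  0.20462907, -0.47617692]), 'torque': array([-0.01186415, -0.0069772 ,  0.05511687]), 'grip_width': 0.999128824475664}
0.0187
side {'fx': 369.21927470817997, 'fy': 369.21927470817997, 'cx': 254.78267596554429, 'cy': 188.93663204946668, 'k1': 0.010407680991334439, 'world_from_camera': array([[-0.79653765,  0.44630186, -0.40785099, -0.02286194],
       [-0.6045641 , -0.58185872,  0.54400614,  0.66532959],
       [ 0.0054793 ,  0.67989344,  0.73329046,  1.00026197],
       [ 0.        ,  0.        ,  0.        ,  1.        ]])}
top {'fx': 452.1200892049093, 'fy': 452.1200892049093, 'cx': 253.742243428549, 'cy': 189.8037951598719, 'k1': -0.1490669741424456, 'world_from_camera': array([[ 0.02066281,  0.99273939, -0.11849709,  0.33921461],
       [-0.99974923,  0.01949294, -0.01102321, -0.01124843],
       [-0.00863332,  0.11869515,  0.99289321,  1.34584567],
       [ 0.        ,  0.        ,  0.        ,  1.        ]])}
```

View pics/top0.png

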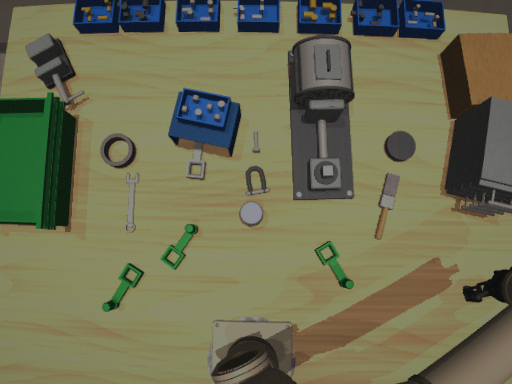

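View pics/side0.png

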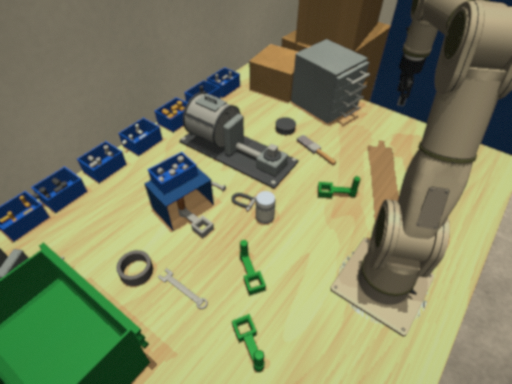

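The top view shows the steel handle's hub at (196,171) under the blue hood at (205,120), and the tumbler's spindle at (326,171). There are green look-alikes at (180,247), (125,288) and (335,265). The grey one fits the description because it is steel and its arm runs into the hood. I'll confirm that with enlarged crops.

```bash
cat > h.py <<'E'
import numpy as np,cv2
from workcell import readout,camera,camera_info,manip
def ray(n,px):
    c=camera_info(n);K=np.array([[c['fx'],0,c['cx']],[0,c['fy'],c['cy']],[0,0,1]])
    p=cv2.undistortPoints(np.array(px,float).reshape(-1,1,2),K,np.array([c['k1'],0,0,0.])).reshape(-1,2)
    T=c['world_from_camera'];d=np.c_[p[:,0],-p[:,1],-np.ones(len(p))]@T[:3,:3].T
    return T[:3,3],d
def onz(n,px,z):
    o,d=ray(n,px);return o+d*((z-o[2])/d[:,2:3])
def proj(n,P):
    c=camera_info(n);T=c['world_from_camera'];q=(np.array(P,float).reshape(-1,3)-T[:3,3])@T[:3,:3]
    s=np.c_[q[:,0],-q[:,1]]/-q[:,2:3];s*=1+c['k1']*(s**2).sum(1,keepdims=True)
    return s*c['fx']+[c['cx'],c['cy']]
E
python3 - <<'E'
import cv2,numpy as np
t=cv2.imread('pics/top0.png');s=cv2.imread('pics/side0.png')
def crop(i,x,y,w,h,k):return cv2.resize(i[y:y+h,x:x+w],None,fx=k,fy=k,interpolation=cv2.INTER_CUBIC)
a=crop(t,160,80,90,110,5);b=crop(t,285,150,70,55,5)
cv2.imwrite('pics/cA.png',a);cv2.imwrite('pics/cB.png',crop(t,285,80,80,120,5));cv2.imwrite('pics/cC.png',crop(s,140,140,80,100,5));cv2.imwrite('pics/cD.png',crop(s,200,110,110,80,6))
E
```

```text
(no output)
```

View pics/cA.png

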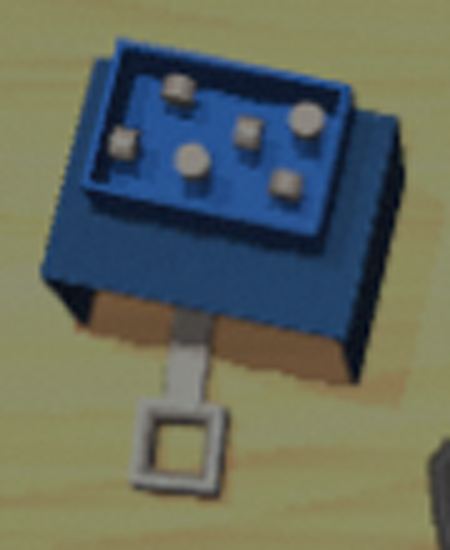

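View pics/cB.png

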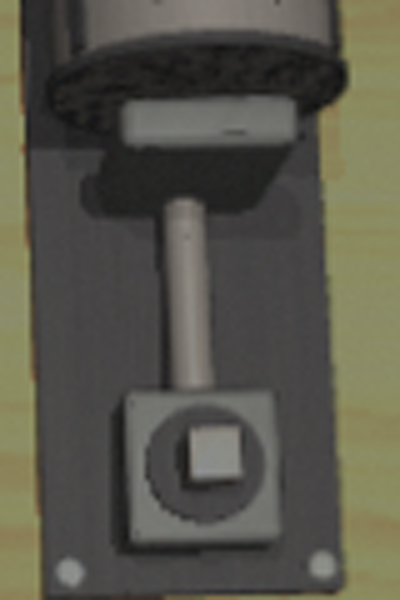

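View pics/cC.png

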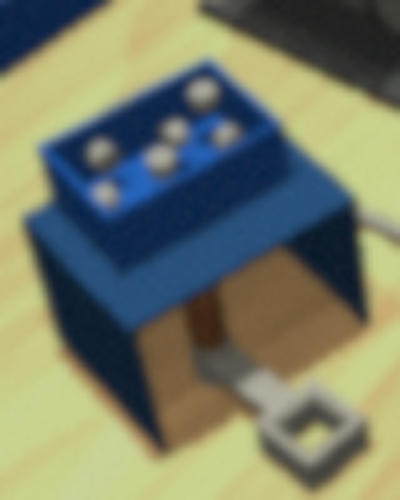

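View pics/cD.png

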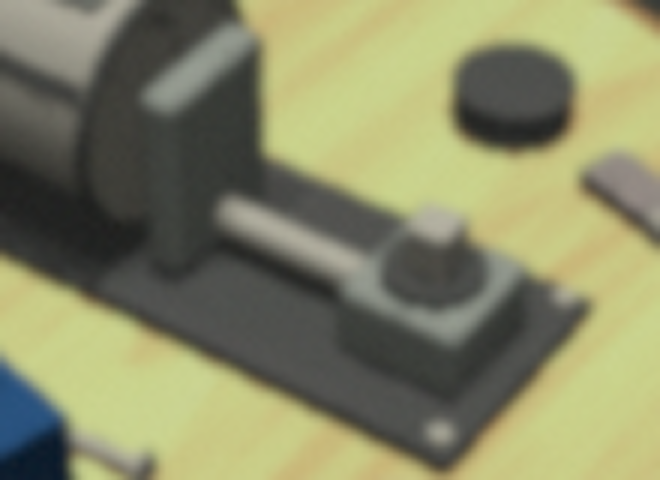

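The crops confirm it: a grey handle with a wooden knob under the hood roof, and the bare square spindle on the grey box. Next I'll measure both.

```bash
cat > m.py <<'E'
from h import *
def blobs(n,img,roi,pred,k=8):
    x,y,w,h=roi;c=cv2.resize(img[y:y+h,x:x+w],None,fx=k,fy=k,interpolation=cv2.INTER_CUBIC)
    m=pred(c).astype(np.uint8)*255
    cs,_=cv2.findContours(m,cv2.RETR_CCOMP,cv2.CHAIN_APPROX_NONE)
    f=lambda p:(np.array(p,float).reshape(-1,2)+.5)/k-.5+[x,y]
    return c,m,sorted(cs,key=cv2.contourArea,reverse=True),f
E
python3 - <<'E'
from m import *
t=cv2.imread('pics/top0.png')
hsv=lambda c:cv2.cvtColor(c,cv2.COLOR_BGR2HSV)
c,m,cs,f=blobs('top',t,(180,155,32,30),lambda c:(hsv(c)[...,1]<60))
cv2.imwrite('pics/m1.png',np.hstack([c,cv2.cvtColor(m,cv2.COLOR_GRAY2BGR)]))
for q in cs[:3]:
    r=cv2.minAreaRect(q);print(cv2.contourArea(q)/64,f(r[0]),r[1],r[2]);print(onz('top',f(cv2.boxPoints(r)),.032).round(4)[:,:2].tolist())
c,m,cs,f=blobs('top',t,(316,160,22,22),lambda c:(c.mean(2)>165))
print(np.percentile(c.mean(2),[5,50,80,95]))
cv2.imwrite('pics/m2.png',np.hstack([c,cv2.cvtColor(m,cv2.COLOR_GRAY2BGR)]))
for q in cs[:2]:
    r=cv2.minAreaRect(q);print(cv2.contourArea(q)/64,f(r[0]),r[1],r[2]);b=onz('top',f(cv2.boxPoints(r)),.110);print(b.round(4)[:,:2].tolist(),b.mean(0))
E
```

```text
386.703125 [[195.25955582 166.10995388]] (153.09429931640625, 193.06411743164062) 5.856013774871826
[[0.5296, 0.2084], [0.6019, 0.204], [0.5969, 0.147], [0.5249, 0.1517]]
99.40625 [[195.32474518 169.1454525 ]] (82.72765350341797, 83.38040924072266) 4.927110195159912
[[0.5396, 0.1933], [0.5707, 0.1918], [0.5686, 0.1611], [0.5375, 0.1626]]
[ 44.91666667  74.         116.         138.66666667]
```

View pics/m1.png

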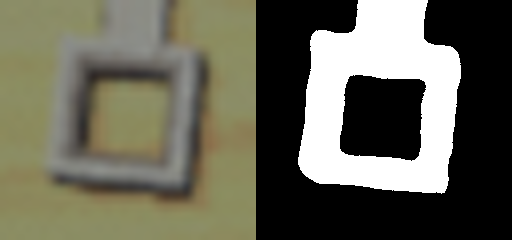

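View pics/m2.png

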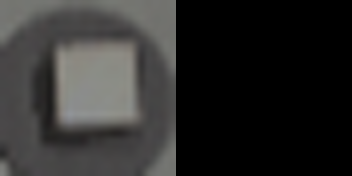

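Run:
```python
from m import *
t=cv2.imread('pics/top0.png')
hsv=lambda c:cv2.cvtColor(c,cv2.COLOR_BGR2HSV)
c,m,cs,f=blobs('top',t,(180,158,32,27),lambda c:(hsv(c)[...,1]<65)&(c.mean(2)>105))
o=np.hstack([c,cv2.cvtColor(m,cv2.COLOR_GRAY2BGR)])
cv2.imwrite('pics/m3.png',o)
c,m,cs,f=blobs('top',t,(316,160,22,22),lambda c:(c.mean(2)>108))
m=cv2.morphologyEx(m,cv2.MORPH_OPEN,np.ones((25,25)));cs,_=cv2.findContours(m,0,1);cs=sorted(cs,key=cv2.contourArea)[::-1]
cv2.imwrite('pics/m4.png',np.hstack([c,cv2.cvtColor(m,cv2.COLOR_GRAY2BGR)]))
for q in cs[:2]:
    r=cv2.minAreaRect(q);print(cv2.contourArea(q)/64,f(r[0]),r[1],r[2]);b=onz('top',f(cv2.boxPoints(r)),.110);print(b.round(4)[:,:2].tolist(),b.mean(0));e=b[1]-b[0];print(np.degrees(np.arctan2(e[1],e[0])))
# base plate
c,m,cs,f=blobs('top',t,(280,40,90,170),lambda c:(hsv(c)[...,2]<110)&(hsv(c)[...,1]<60),4)
q=cs[0];r=cv2.minAreaRect(q);cv2.drawContours(c,[np.int32(cv2.boxPoints(r))],0,(0,0,255),1);cv2.imwrite('pics/m5.png',c);b=onz('top',f(cv2.boxPoints(r)),.014);print(b.round(4)[:,:2].tolist())
```

```text
89.6640625 [[327.625  169.9375]] (78.0, 77.0) 90.0
[[0.5597, -0.188], [0.5603, -0.2149], [0.5328, -0.2148], [0.5323, -0.188]] [ 0.54627657 -0.2014306   0.11      ]
-88.74555426024855
24.859375 [[334.25   162.5625]] (48.0, 51.0) 90.0
[[0.5757, -0.2111], [0.5762, -0.229], [0.5592, -0.2289], [0.5588, -0.2111]] [ 0.56746733 -0.22002046  0.11      ]
-88.69855198128286
[[0.974, -0.0909], [0.9902, -0.2961], [0.481, -0.3082], [0.4692, -0.1152]]
```

View pics/m3.png

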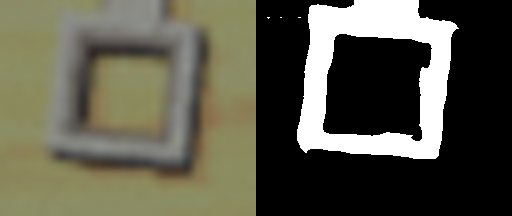

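View pics/m4.png

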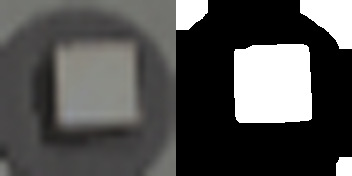

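View pics/m5.png

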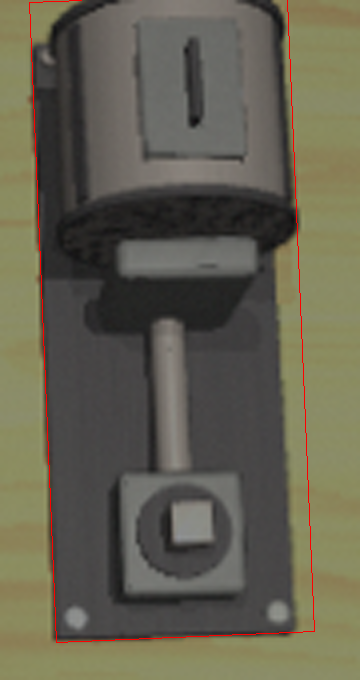

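```bash
python3 - <<'E'
from h import *
g=lambda pts,k,x,y:(np.array(pts,float)+.5)/k-.5+[x,y]
ang=lambda v:np.degrees(np.arctan2(v[1],v[0]))
h=onz('top',g([[55,8],[200,25],[183,157],[45,150]],8,180,158),.032);print('hub',h.round(4)[:,:2].tolist(),h.mean(0),[ang(h[(i+1)%4]-h[i])for i in range(4)])
a=onz('top',g([[187,400],[195,318]],5,160,80),.028);print('arm',a,ang(a[1]-a[0]))
# arm edges
b=onz('top',g([[38,100],[57,637],[293,632]],4,280,40),.014);print('base',b.round(4),ang(b[0]-b[1]),ang(b[1]-b[2]))
b=onz('top',g([[118,241],[256,236]],4,280,40),.154);print('case back?',b.round(4))
b=onz('top',g([[121,476],[241,472],[246,592],[125,597]],4,280,40),.066);print('box',b.round(4),b.mean(0))
hd=onz('top',g([[42,272],[350,340]],5,160,80),.131);print('hoodfront',hd,hd.mean(0),ang(hd[0]-hd[1])-90)
# side
s=onz('side',g([[437,205],[463,225],[440,242],[414,222]],6,200,110),.11);print('sp side',s.round(4),s.mean(0))
s=onz('side',g([[308,380],[366,420],[318,462],[262,425]],5,140,140),.032);print('hub side',s.round(4),s.mean(0))
E
python3 - <<'E'
import cv2
s=cv2.imread('pics/side0.png')
c=lambda x,y,w,h:cv2.resize(s[y:y+h,x:x+w],None,fx=10,fy=10,interpolation=cv2.INTER_CUBIC)
cv2.imwrite('pics/cE.png',c(180,205,40,35));cv2.imwrite('pics/cF.png',c(250,135,45,45))
E
```

```text
hub [[0.5854, 0.2049], [0.5799, 0.1507], [0.5305, 0.1552], [0.5321, 0.2065]] [0.55699044 0.17932278 0.032     ] [np.float64(-95.79682297061781), np.float64(174.73842810873055), np.float64(88.1303766154662), np.float64(-1.6718702664992584)]
arm [[0.58355803 0.17384286 0.028     ]
 [0.63343069 0.17096909 0.028     ]] -3.2978591067996095
base [[ 0.8919 -0.0983  0.014 ]
 [ 0.4735 -0.1158  0.014 ]
 [ 0.4805 -0.292   0.014 ]] 2.4026721999108167 92.29632537392133
case back? [[ 0.7325 -0.1446  0.154 ]
 [ 0.7388 -0.24    0.154 ]]
box [[ 0.5856 -0.1568  0.066 ]
 [ 0.5904 -0.2439  0.066 ]
 [ 0.5032 -0.2471  0.066 ]
 [ 0.4978 -0.1601  0.066 ]] [ 0.5442475  -0.20198816  0.066     ]
hoodfront [[0.63535723 0.24320477 0.131     ]
 [0.59945892 0.0708564  0.131     ]] [0.61740807 0.15703058 0.131     ] -11.765866837026849
sp side [[ 0.5586 -0.217   0.11  ]
 [ 0.5351 -0.2114  0.11  ]
 [ 0.5371 -0.1899  0.11  ]
 [ 0.5605 -0.1953  0.11  ]] [ 0.54781926 -0.20341927  0.11      ]
hub side [[0.5844 0.1531 0.032 ]
 [0.5312 0.1547 0.032 ]
 [0.5332 0.199  0.032 ]
 [0.5826 0.1992 0.032 ]] [0.5578532  0.17651077 0.032     ]
```

View pics/cE.png

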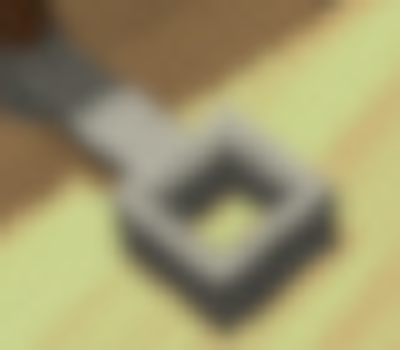

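View pics/cF.png

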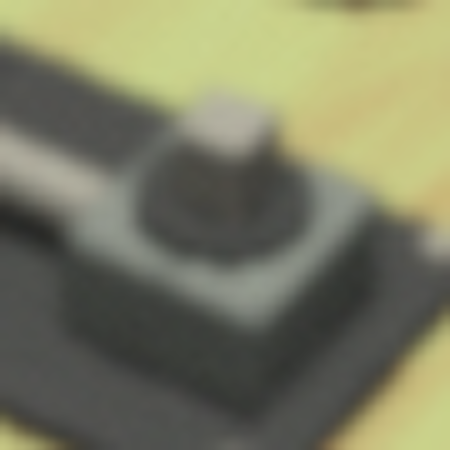

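Fused estimates:

| Item | Position (m) | Yaw |
|---|---|---|
| Hub | (0.557, 0.178) | about -3.5° |
| Spindle axis | (0.5465, -0.202) | about +4° |
| Hood front edge | x ≈ 0.62 at the handle | about -12° |

Moving above the hub.

Run:
```python
from h import *
print(onz('top',[[192,229]],.088),onz('top',[[173,258]],.03))
g=lambda pts,k,x,y:(np.array(pts,float)+.5)/k-.5+[x,y]
s=onz('top',g([[57,45],[133,40],[138,122],[60,128]],8,316,160),.11);print(s)
for i in range(4):
  v=s[(i+1)%4]-s[i];print(np.degrees(np.arctan2(v[1],v[0])),np.linalg.norm(v))
print(onz('top',[[251,213]],.1),onz('top',[[257,181]],.014))
```

```text
[[0.37594393 0.17251617 0.088     ]] [[0.29200373 0.23394691 0.03      ]]
[[ 0.55933268 -0.18762937  0.11      ]
 [ 0.56167842 -0.2142121   0.11      ]
 [ 0.53286963 -0.21589137  0.11      ]
 [ 0.53019652 -0.18869016  0.11      ]]
-84.95711298913685 0.026686033119959495
-176.6639985443937 0.02885768493436949
95.61253907278258 0.02733224356790697
2.0851046868515315 0.029155461551329667
[[0.42329741 0.00881728 0.1       ]] [[ 0.52471569 -0.00560368  0.014     ]]
```

Request:
play_rows([
  [[28, 46, 3], [0, 0, 0], 85],
  [[28, 46, 3], [0, 0, 0], 85],
  [[28, 46, 3], [0, 0, 0], 85],
  [[28, 46, 3], [0, 0, 0], 85],
  [[28, 46, 3], [0, 0, 0], 85],
  [[28, 46, 3], [0, 0, 0], 85],
  [[28, 46, 3], [0, 0, 0], 85],
  [[14, 53, -6], [0, 0, -5.5], 85],
  [[14, 53, -6], [0, 0, -5.5], 85],
  [[14, 53, -6], [0, 0, -5.5], 85],
  [[14, 53, -6], [0, 0, -5.5], 85],
  [[14, 53, -6], [0, 0, -5.5], 85],
])

```text
clock: 1.6
position: [0.5185, 0.0168, 0.222]
ee_rot: [-0.683, 0.731, -0.0, -0.0]
ft_force: [-0.4, -0.3, 0.6]
grip_width: 0.994
```

Request:
play_rows([
  [[13, 54, -6], [0, 0, 0], 85],
  [[13, 54, -6], [0, 0, 0], 85],
  [[13, 54, -6], [0, 0, 0], 85],
  [[0, 0, -50], [0, 0, 0], 85],
  [[0, 0, -50], [0, 0, 0], 85],
  [[0, 0, -45], [0, 0, 0], 85],
  [[0, 0, 0], [0, 0, 0], 85],
])

```text
clock: 2.48
position: [0.555, 0.1763, 0.0561]
ee_rot: [-0.684, 0.729, 0.002, -0.003]
ft_force: [0.5, 0.3, 0.7]
grip_width: 0.993
```

Run:
```python
from h import *
print(readout.get_obs()['position'],readout.get_obs()['joint_pos'].round(2))
s=camera('side');t=camera('top')
r=lambda i,x,y,w,h,k:cv2.resize(i[y:y+h,x:x+w],None,fx=k,fy=k,interpolation=cv2.INTER_CUBIC)
cv2.imwrite('pics/d1.png',np.hstack([r(s,130,130,100,120,4),r(t,150,90,90,120,4)]))
```

```text
[0.55496076 0.17631922 0.05613905] [ 0.1   0.48 -0.61  1.73  0.31  1.04 -2.24]
```

View pics/d1.png

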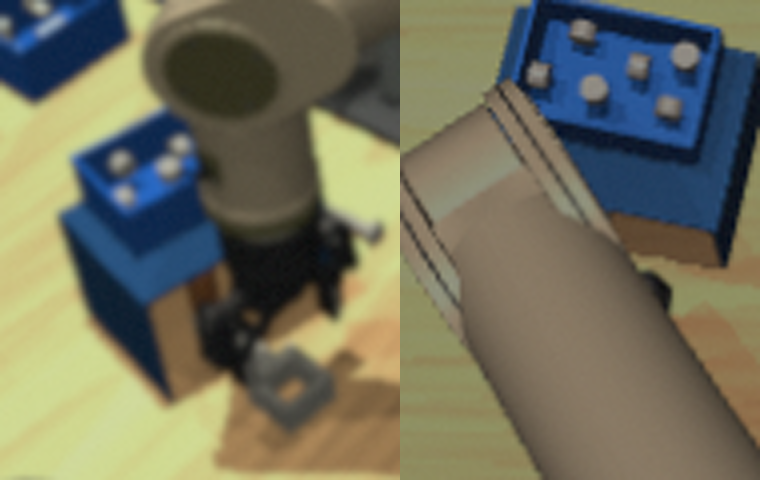

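Request:
play_rows([
  [[0, 1, -25], [0, 0, 0], 85],
  [[0, 0, -23], [0, 0, 0], 85],
  [[0, 0, 0], [0, 0, 0], 85],
])

```text
clock: 2.95
position: [0.5578, 0.1782, 0.0123]
ee_rot: [-0.684, 0.729, -0.0, 0.0]
ft_force: [-0.3, 0.7, -0.1]
grip_width: 0.996
```

Run:
```python
from h import *
o=readout.get_obs();print(o['position'],o['ft_force'])
s=camera('side')
r=lambda i,x,y,w,h,k:cv2.resize(i[y:y+h,x:x+w],None,fx=k,fy=k,interpolation=cv2.INTER_CUBIC)
cv2.imwrite('pics/d2.png',r(s,150,150,90,90,6))
```

```text
[0.55782801 0.17824594 0.01227575] [-0.29849513  0.66892501 -0.11004468]
```

View pics/d2.png

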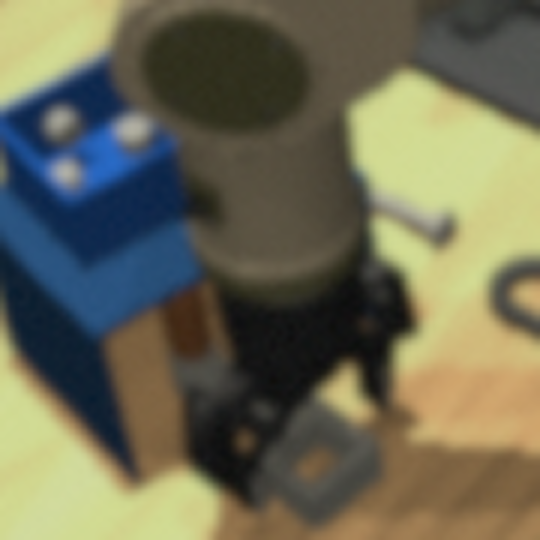

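Request:
play_rows([
  [[0, 0, -3], [0, 0, 0], 50],
  [[0, 0, 0], [0, 0, 0], 45],
  [[0, 0, 0], [0, 0, 0], 40],
  [[0, 0, 0], [0, 0, 0], 40],
  [[0, 0, 0], [0, 0, 0], 40],
  [[0, 0, 0], [0, 0, 0], 40],
], force=80)

```text
clock: 3.75
position: [0.5583, 0.1785, 0.0098]
ee_rot: [-0.684, 0.73, -0.001, 0.001]
ft_force: [-1.3, -0.6, 7.2]
grip_width: 0.589
```

Request:
play_rows([
  [[0, 0, 2], [0, 0, 0], 40],
  [[-10, 0.6, 1], [0, 0, 0], 40],
  [[-15, 1, 0], [0, 0, 0], 40],
  [[-15, 1, 0], [0, 0, 0], 40],
  [[-15, 1, 0], [0, 0, 0], 40],
  [[-15, 1, 0], [0, 0, 0], 40],
  [[-15, 1, 0], [0, 0, 0], 40],
  [[0, 0, 0], [0, 0, 0], 40],
])

```text
clock: 4.75
position: [0.4713, 0.1839, 0.0114]
ee_rot: [-0.684, 0.729, -0.0, -0.0]
ft_force: [0.4, -0.7, -4.8]
grip_width: 0.589
```

Run:
```python
from h import *
o=readout.get_obs();print(o['position'],o['ft_force'],o['joint_pos'].round(2))
s=camera('side')
r=lambda i,x,y,w,h,k:cv2.resize(i[y:y+h,x:x+w],None,fx=k,fy=k,interpolation=cv2.INTER_CUBIC)
cv2.imwrite('pics/d3.png',r(s,150,150,130,110,6))
```

```text
[0.47127728 0.18394244 0.01136227] [ 0.43651888 -0.72744361 -4.82091967] [ 0.09  0.4  -0.63  1.96  0.3   0.88 -2.33]
```

View pics/d3.png

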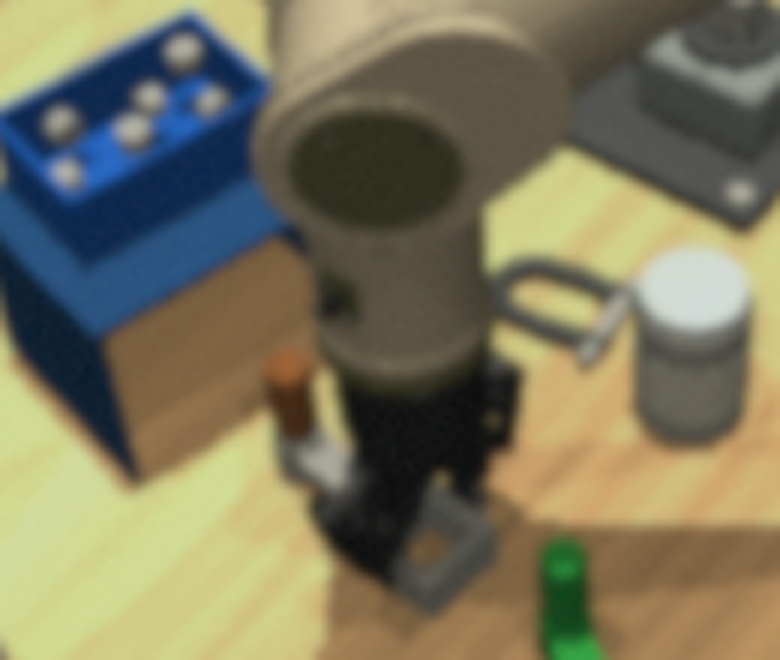

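Request:
play_rows([
  [[0, 0, 40], [0, 0, 0], 40],
  [[0, 0, 55], [0, 0, 0], 40],
  [[0, 0, 55], [0, 0, 0], 40],
  [[9, -48, 0], [0, 0, 1], 40],
  [[10, -48, 0], [0, 0, 1], 40],
  [[9, -48, 0], [0, 0, 1], 40],
  [[10, -48, 0], [0, 0, 1], 40],
  [[9, -48, 0], [0, 0, 1], 40],
  [[10, -48, 0], [0, 0, 1], 40],
  [[9, -48, 0], [0, 0, 1], 40],
  [[9, -50, 0], [0, 0, 0.7], 40],
  [[0, 0, 0], [0, 0, 0], 40],
])

```text
clock: 6.3
position: [0.547, -0.2081, 0.1607]
ee_rot: [0.729, -0.685, 0.0, 0.001]
ft_force: [0.2, 0.4, -6.1]
grip_width: 0.589
```

Run:
```python
from h import *
o=readout.get_obs();print(o['position'],o['ee_rot'],o['ft_force'],o['joint_pos'].round(2))
s=camera('side');t=camera('top')
r=lambda i,x,y,w,h,k:cv2.resize(i[y:y+h,x:x+w],None,fx=k,fy=k,interpolation=cv2.INTER_CUBIC)
cv2.imwrite('pics/d4.png',np.hstack([r(s,210,70,110,120,4),r(t,280,80,90,120,4)]))
```

```text
[ 0.5469539  -0.20809644  0.16071091] [ 7.28942078e-01 -6.84574612e-01  4.40977940e-04  9.23356873e-04] [ 0.20251675  0.42690647 -6.13829398] [ 0.64  0.33 -0.43  1.64  0.15  1.2  -1.33]
```

View pics/d4.png

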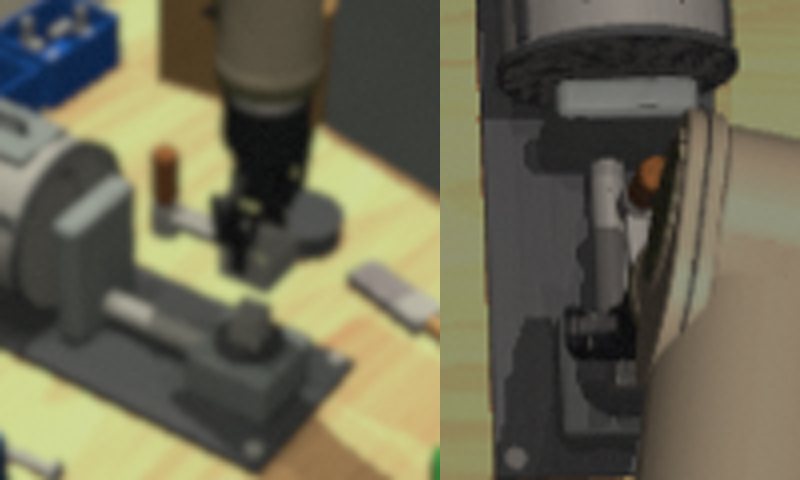

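Request:
play_rows([
  [[0, 0, 0], [0, 0, 0], 40],
])

```text
clock: 6.52
position: [0.5477, -0.201, 0.1613]
ee_rot: [0.732, -0.681, -0.0, -0.0]
ft_force: [-0.6, -0.3, -4.9]
grip_width: 0.59
```

Run:
```python
from h import *
o=readout.get_obs();print(o['position'],o['ee_rot'],o['ft_force'])
s=camera('side');t=camera('top')
cv2.imwrite('pics/s5.png',s);cv2.imwrite('pics/t5.png',t)
r=lambda i,x,y,w,h,k:cv2.resize(i[y:y+h,x:x+w],None,fx=k,fy=k,interpolation=cv2.INTER_CUBIC)
cv2.imwrite('pics/d5.png',r(s,245,95,60,70,8))
hs=lambda i:cv2.cvtColor(i,cv2.COLOR_BGR2HSV)
H=hs(t);m=((H[...,0]<14)&(H[...,1]>120)).astype(np.uint8);m[:100]=0;m[135:]=0;m[:,:315]=0;m[:,345:]=0
print('top knob',np.argwhere(m)[:,::-1].mean(0),m.sum(),np.argwhere(m).min(0),np.argwhere(m).max(0))
H=hs(s);m=((H[...,0]<14)&(H[...,1]>120)).astype(np.uint8);m[:95]=0;m[130:]=0;m[:,:240]=0;m[:,265:]=0
a=np.argwhere(m);print('side knob',a[:,::-1].mean(0),m.sum(),a.min(0),a.max(0))
for z in (.15,):
  print(proj('side',[[.5465+.1*np.cos(.07),-.202+.1*np.sin(.07),z+.088],[.5465+.1,-.202,z+.034]]),proj('side',[[.5465,-.202,.11],[.5465,-.202,z+.032],[.5465,-.202,z]]))
```

```text
[ 0.54767761 -0.20097599  0.16130928] [ 7.32031819e-01 -6.81270422e-01 -1.10786642e-04 -1.26155161e-04] [-0.60835322 -0.30977584 -4.8943419 ]
top knob [329.453125 124.21875 ] 64 [119 326] [131 333]
side knob [249.35 115.05] 20 [109 248] [121 250]
[[249.94433542 109.09257002]
 [251.12922474 120.63348616]] [[272.73400402 147.16439557]
 [273.57475393 131.60434901]
 [273.1927218  138.67341659]]
```

View pics/d5.png

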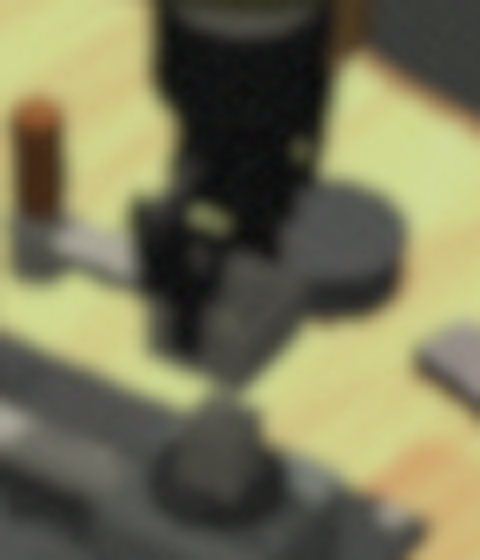

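Request:
play_rows([
  [[-1, -1, -15], [0, 0, 0], 40],
  [[0, 0, -15], [0, 0, 0], 40],
  [[0, 0, -5], [0, 0, 0], 40],
  [[0, 0, -4], [0, 0, 0], 40],
  [[0, 0, -4], [0, 0, 0], 40],
  [[0, 0, 0], [0, 0, 0], 40],
])

```text
clock: 7.38
position: [0.5465, -0.2032, 0.1183]
ee_rot: [0.731, -0.682, 0.0, -0.0]
ft_force: [0.2, 0.8, -5.4]
grip_width: 0.592
```

Request:
play_rows([
  [[0, 0, -4], [0, 0, 0], 40],
  [[0, 0, -4], [0, 0, 0], 40],
  [[0, 0, 0], [0, 0, 0], 40],
])

```text
clock: 7.75
position: [0.5464, -0.2031, 0.11]
ee_rot: [0.731, -0.682, -0.0, 0.0]
ft_force: [0.7, 0.7, -5.5]
grip_width: 0.591
```

Request:
play_rows([
  [[0, 0, -6], [0, 0, 0], 40],
  [[0, 0, -6], [0, 0, 0], 40],
  [[0, 0, -6], [0, 0, 0], 40],
  [[0, 0, -5], [0, 0, 0], 40],
  [[0, 0, 0], [0, 0, 0], 40],
])

```text
clock: 8.38
position: [0.5464, -0.203, 0.0869]
ee_rot: [0.732, -0.682, -0.0, -0.0]
ft_force: [1.4, 0.1, -6.4]
grip_width: 0.588
```

Request:
play_rows([
  [[0, 0, -2], [0, 0, 0], 40],
  [[0, 0, -1], [0, 0, 0], 40],
  [[0, 0, -1], [0, 0, 0], 40],
  [[0, 0, 0], [0, 0, 0], 40],
])

```text
clock: 8.88
position: [0.5464, -0.2032, 0.0839]
ee_rot: [0.731, -0.682, 0.0, 0.0]
ft_force: [-4.2, 1.3, 3.8]
grip_width: 0.595
```

Request:
play_rows([
  [[0, 0, 0], [0, 0, 0], 85],
  [[0, 0, 0], [0, 0, 0], 85],
  [[0, 0, 0], [0, 0, 0], 85],
  [[0, 0, 0], [0, 0, 0], 85],
  [[0, 0, 20], [0, 0, 0], 85],
  [[0, 0, 40], [0, 0, 0], 85],
  [[0, 0, 50], [0, 0, 0], 85],
  [[0, 0, 40], [0, 0, 0], 85],
  [[-30, 0, 0], [0, 0, 0], 85],
  [[-30, 0, 0], [0, 0, 0], 85],
  [[0, 0, 0], [0, 0, 0], 85],
])

```text
clock: 10.25
position: [0.4854, -0.2037, 0.2352]
ee_rot: [0.731, -0.682, 0.001, 0.0]
ft_force: [0.4, -0.0, 0.0]
grip_width: 0.993
```

Run:
```python
from h import *
o=readout.get_obs();print(o['position'],o['ee_rot'],o['ft_force'],o['joint_pos'].round(2))
s=camera('side');t=camera('top')
cv2.imwrite('pics/s6.png',s);cv2.imwrite('pics/t6.png',t)
r=lambda i,x,y,w,h,k:cv2.resize(i[y:y+h,x:x+w],None,fx=k,fy=k,interpolation=cv2.INTER_CUBIC)
cv2.imwrite('pics/d6.png',np.hstack([r(s,210,95,90,90,4),r(t,290,110,80,90,4)]))
S=[.5464,-.203];
for y in (.07,):
  k=[S[0]+.1*np.cos(y),S[1]+.1*np.sin(y)]
  print(proj('side',[k+[.162],k+[.108],S+[.106]]),proj('top',[k+[.162],k+[.108],S+[.106]]))
```

```text
[ 0.48536504 -0.20365968  0.23521219] [ 7.31052903e-01 -6.82319818e-01  1.12498321e-03  2.32150155e-04] [ 0.35772488 -0.003479    0.00179582] [ 0.71  0.14 -0.44  1.7   0.06  1.32 -1.24]
[[250.2187638  126.34393293]
 [250.27040034 137.84003411]
 [272.86837516 147.86252042]] [[328.45526286 130.19123717]
 [325.50309584 134.95898322]
 [327.9702298  170.13080024]]
```

View pics/d6.png

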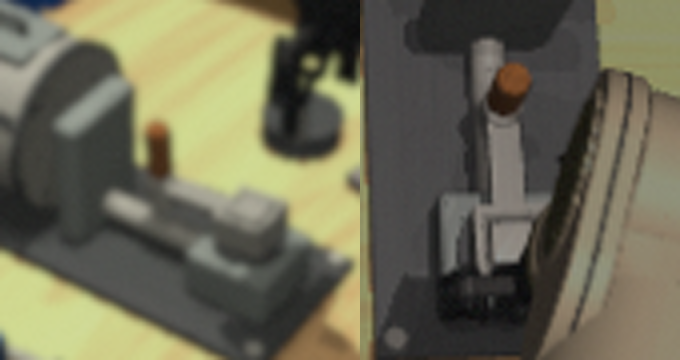

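```bash
cat > knob.py <<'E'
from m import *
def knob(s,t,c0=(.5464,-.203),z=.162):
    hs=lambda i:cv2.cvtColor(i,cv2.COLOR_BGR2HSV)
    out=[]
    for n,i,roi in(('side',s,(242,118,16,26)),('top',t,(318,118,22,26))):
        c,m,cs,f=blobs(n,i,roi,lambda c:(hs(c)[...,0]<15)&(hs(c)[...,1]>110)&(hs(c)[...,2]>60))
        q=cs[0];p=f(q[:,0]);print(n,p.min(0),p.max(0));cv2.drawContours(c,[q],0,(0,255,0),1);cv2.imwrite(f'pics/k_{n}.png',c);out.append(c)
    h=max(a.shape[0] for a in out);cv2.imwrite('pics/k.png',np.hstack([cv2.copyMakeBorder(a,0,h-a.shape[0],0,0,0) for a in out]))
E
python3 - <<'E'
from knob import *
knob(cv2.imread('pics/s6.png'),cv2.imread('pics/t6.png'))
E
```

```text
side [247.1875 126.1875] [250.8125 138.5625]
top [323.3125 125.3125] [332.1875 133.6875]
```

View pics/k.png

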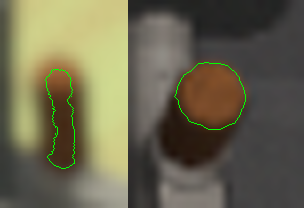

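Run:
```python
from h import *
print(onz('top',[[327.75,129.4]],.162)); print(onz('side',[[249.3,126.5]],.162))
```

```text
[[ 0.64830099 -0.19410482  0.162     ]]
[[ 0.64825997 -0.193215    0.162     ]]
```

Request:
play_rows([
  [[53, 3, 0], [0, 0, 0], 85],
  [[55, 4, 0], [0, 0, 0], 85],
  [[54, 3, 0], [0, 0, 0], 85],
  [[0, 0, 0], [0, 0, 0], 85],
  [[0, 0, -45], [0, 0, 0], 85],
  [[0, 0, -45], [0, 0, 0], 85],
  [[0, 0, -20], [0, 0, 0], 85],
  [[0, 0, -6], [0, 0, 0], 85],
  [[0, 0, 0], [0, 0, 0], 85],
])

```text
clock: 11.48
position: [0.6492, -0.1933, 0.1189]
ee_rot: [0.731, -0.682, 0.001, -0.0]
ft_force: [-0.3, 0.5, 0.9]
grip_width: 0.998
```

Run:
```python
from h import *
o=readout.get_obs();print(o['position'],o['ee_rot'],o['ft_force'],o['joint_pos'].round(2))
s=camera('side')
r=lambda i,x,y,w,h,k:cv2.resize(i[y:y+h,x:x+w],None,fx=k,fy=k,interpolation=cv2.INTER_CUBIC)
cv2.imwrite('pics/d7.png',r(s,210,75,90,100,6))
```

```text
[ 0.64918059 -0.19332896  0.11885127] [ 7.31451257e-01 -6.81893051e-01  8.60897316e-04 -4.30044045e-04] [-0.34664374  0.4936767   0.94216683] [ 0.53  0.56 -0.43  1.42  0.24  1.21 -1.43]
```

View pics/d7.png

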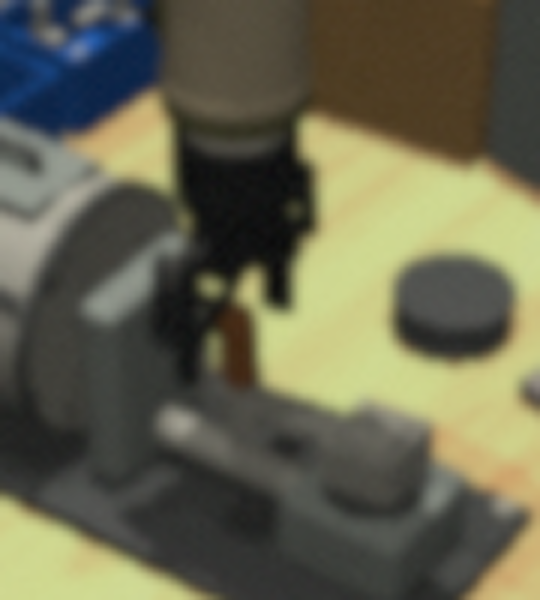

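Request:
play_rows([
  [[0, 0, 0], [0, 0, 0], 40],
  [[0, 0, 0], [0, 0, 0], 20],
  [[0, 0, 0], [0, 0, 0], 15],
  [[0, 0, 0], [0, 0, 0], 15],
  [[0, 0, 0], [0, 0, 0], 15],
  [[0, 0, 0], [0, 0, 0], 15],
], force=70)

```text
clock: 12.28
position: [0.6487, -0.1933, 0.1177]
ee_rot: [0.731, -0.682, 0.0, -0.0]
ft_force: [0.8, 0.1, 2.4]
grip_width: 0.288
```

Run:
```python
from h import *
o=readout.get_obs();print(o['position'],o['ft_force'],o['grip_width']*85.4)
```

```text
[ 0.64872497 -0.1933211   0.11768103] [0.81383791 0.11427912 2.42977123] 24.55779752561865
```

```bash
cat > crank.py <<'E'
from h import *
import sys,json
# usage: start cmd pos x y (mm), centre x y, radius, phi list(start, steps)
def rows(start,C,R,phi,steps):
    p=np.array(start,float);out=[]
    for s in steps:
        phi+=s;g=np.round((np.array(C)+R*np.array([np.cos(np.radians(phi)),np.sin(np.radians(phi))]))*2)/2
        d=g-p;out.append([round(float(d[0]),1),round(float(d[1]),1)]);p=g
    print('end cmd',p,'phi',phi);print(out)
E
python3 - <<'E'
from crank import *
rows([648.5,-193.5],[548,-202.5],100.5,5.2,[2,4,6]+[7.5]*9)
E
```

```text
end cmd [ 557.5 -102.5] phi 84.7
[[-1.0, 3.5], [-1.0, 7.0], [-2.5, 10.0], [-4.5, 12.5], [-6.5, 11.5], [-7.5, 10.5], [-9.0, 9.5], [-10.5, 8.5], [-11.0, 7.0], [-12.0, 5.5], [-12.5, 3.5], [-13.0, 2.0]]
```

Request:
play_rows([
  [[-1, 3.5, 0], [0, 0, 0], 15],
  [[-1, 7, 0], [0, 0, 0], 15],
  [[-2.5, 10, 0], [0, 0, 0], 15],
  [[-4.5, 12.5, 0], [0, 0, 0], 15],
  [[-6.5, 11.5, 0], [0, 0, 0], 15],
  [[-7.5, 10.5, 0], [0, 0, 0], 15],
])

```text
clock: 13.02
position: [0.6261, -0.1382, 0.1183]
ee_rot: [0.732, -0.682, 0.002, -0.0]
ft_force: [4.1, -3.9, 5.8]
grip_width: 0.287
```

```bash
cat > st.py <<'E'
from h import *
o=readout.get_obs();p=o['position']*1000;C=np.array([548,-202.5]);v=p[:2]-C;a=np.arctan2(v[1],v[0]);f=o['ft_force']
er=np.array([np.cos(a),np.sin(a)]);et=np.array([-er[1],er[0]])
print('t',o['clock'],p.round(1),'phi',np.degrees(a).round(1),'r',np.hypot(*v).round(1),'Frad',(f[:2]@er).round(1),'Ftan',(f[:2]@et).round(1),'Fz',f[2].round(1),'w',(o['grip_width']*85.4).round(1),o['joint_pos'].round(2),o['torque'].round(2))
E
python3 st.py
```

```text
Traceback (most recent call last):
  File "st.py", line 4, in <module>
    print('t',o['clock'],p.round(1),'phi',np.degrees(a).round(1),'r',np.hypot(*v).round(1),'Frad',(f[:2]@er).round(1),'Ftan',(f[:2]@et).round(1),'Fz',f[2].round(1),'w',(o['grip_width']*85.4).round(1),o['joint_pos'].round(2),o['torque'].round(2))
                                                                                                                                                                        ^^^^^^^^^^^^^^^^^^^^^^^^^^^^
AttributeError: 'float' object has no attribute 'round'
```

```bash
sed -i "s/(o\['grip_width'\]\*85.4).round(1)/round(float(o['grip_width'])*85.4,1)/; s/'t',o\['clock'\]/'t',round(float(o['clock']),2)/" st.py; python3 st.py
```

```text
t 13.03 [ 626.1 -138.2  118.3] phi 39.5 r 101.2 Frad 0.7 Ftan -5.6 Fz 5.8 w 24.5 [ 0.49  0.49 -0.46  1.53  0.23  1.17 -1.51] [-1.88 -1.12  0.07]
```

Request:
play_rows([
  [[-9, 9.5, 0], [0, 0, 0], 15],
  [[-10.5, 8.5, 0], [0, 0, 0], 15],
  [[-11, 7, 0], [0, 0, 0], 15],
  [[-12, 5.5, 0], [0, 0, 0], 15],
  [[-12.5, 3.5, 0], [0, 0, 0], 15],
  [[-13, 2, 0], [0, 0, 0], 15],
])

```text
clock: 13.78
position: [0.5605, -0.1017, 0.1203]
ee_rot: [0.732, -0.681, 0.004, -0.002]
ft_force: [9.1, -1.1, 14.3]
grip_width: 0.285
```

```bash
python3 st.py
python3 - <<'E'
from crank import *
rows([557.5,-102.5],[548,-202.5],100.5,84.7,[7.5]*12)
E
```

```text
t 13.78 [ 560.5 -101.7  120.3] phi 82.9 r 101.6 Frad 0.1 Ftan -9.2 Fz 14.3 w 24.3 [ 0.52  0.34 -0.5   1.73  0.18  1.11 -1.53] [-1.69 -2.5   0.1 ]
end cmd [ 448. -193.] phi 174.7
[[-13.5, 0.5], [-13.0, -1.5], [-12.5, -3.0], [-12.5, -4.5], [-11.5, -6.5], [-10.5, -7.5], [-9.5, -9.0], [-8.5, -10.5], [-7.0, -11.0], [-5.5, -12.0], [-3.5, -12.5], [-2.0, -13.0]]
```

Request:
play_rows([
  [[-13.5, 0.5, 0], [0, 0, 0], 15],
  [[-13, -1.5, 0], [0, 0, 0], 15],
  [[-12.5, -3, 0], [0, 0, 0], 15],
  [[-12.5, -4.5, 0], [0, 0, 0], 15],
  [[-11.5, -6.5, 0], [0, 0, 0], 15],
  [[-10.5, -7.5, 0], [0, 0, 0], 15],
])

```text
clock: 14.52
position: [0.4865, -0.1198, 0.1203]
ee_rot: [0.733, -0.68, 0.001, -0.003]
ft_force: [-0.5, 15.4, 26.2]
grip_width: 0.283
```

```bash
python3 st.py
```

```text
t 14.53 [ 486.5 -119.8  120.3] phi 126.7 r 103.1 Frad 12.7 Ftan -8.8 Fz 26.2 w 24.2 [ 0.61  0.19 -0.5   1.9   0.1   1.07 -1.42] [ 2.52 -0.55  0.1 ]
```

Request:
play_rows([
  [[-9.5, -9, 0], [0, 0, 0], 15],
  [[-8.5, -10.5, 0], [0, 0, 0], 15],
  [[-7, -11, 0], [0, 0, 0], 15],
  [[-5.5, -12, 0], [0, 0, 0], 15],
  [[-3.5, -12.5, 0], [0, 0, 0], 15],
  [[-2, -13, 0], [0, 0, 0], 15],
])

```text
clock: 15.28
position: [0.444, -0.191, 0.1186]
ee_rot: [0.732, -0.682, -0.004, 0.002]
ft_force: [-29.5, 6.9, 40.5]
grip_width: 0.283
```

```bash
python3 st.py
python3 - <<'E'
from crank import *
rows([448,-193],[548,-202.5],100.5,174.7,[7.5]*12)
E
```

```text
t 15.28 [ 444.  -191.   118.6] phi 173.7 r 104.7 Frad 30.1 Ftan -3.6 Fz 40.5 w 24.2 [ 0.72  0.16 -0.44  1.94  0.08  1.07 -1.25] [1.19 5.29 0.02]
end cmd [ 538.5 -302.5] phi 264.7
[[-0.5, -13.5], [1.5, -13.0], [3.0, -12.5], [4.5, -12.5], [6.5, -11.5], [7.5, -10.5], [9.0, -9.5], [10.5, -8.5], [11.0, -7.0], [12.0, -5.5], [12.5, -3.5], [13.0, -2.0]]
```

Run:
```python
from crank import *
rows([448,-193],[546,-202],102,174.7,[7.5]*12)
```

```text
end cmd [ 536.5 -303.5] phi 264.7
[[-4.0, -13.0], [1.5, -13.0], [3.0, -13.0], [5.0, -12.5], [6.0, -12.0], [8.0, -10.5], [9.0, -10.0], [10.5, -8.0], [11.5, -7.0], [12.0, -5.5], [13.0, -4.0], [13.0, -2.0]]
```

Request:
play_rows([
  [[-3, -13, 1], [0, 0, 0], 15],
  [[0.5, -13, 1], [0, 0, 0], 15],
  [[3, -13, 0.5], [0, 0, 0], 15],
])

```text
clock: 15.65
position: [0.4475, -0.2313, 0.1201]
ee_rot: [0.731, -0.682, -0.001, 0.0]
ft_force: [-3.0, 0.2, 6.7]
grip_width: 0.284
```

```bash
python3 st.py
```

```text
t 15.65 [ 447.5 -231.3  120.1] phi -164.0 r 104.6 Frad 2.8 Ftan -1.0 Fz 6.7 w 24.3 [ 0.76  0.19 -0.41  1.89  0.09  1.08 -1.18] [ 0.19  0.03 -0.01]
```

Request:
play_rows([
  [[5, -12.5, 0], [0, 0, 0], 15],
  [[6, -12, 0], [0, 0, 0], 15],
  [[8, -10.5, 0], [0, 0, 0], 15],
  [[9, -10, 0], [0, 0, 0], 15],
])

```text
clock: 16.15
position: [0.4766, -0.2773, 0.1207]
ee_rot: [0.731, -0.682, 0.001, 0.0]
ft_force: [0.5, -3.0, 10.1]
grip_width: 0.28
```

```bash
sed -i 's/\[548,-202.5\]/[546,-202]/' st.py; python3 st.py
```

```text
t 16.15 [ 476.6 -277.3  120.7] phi -132.6 r 102.4 Frad 1.9 Ftan 2.4 Fz 10.1 w 23.9 [ 0.77  0.29 -0.38  1.78  0.12  1.1  -1.15] [ 0.07 -0.4   0.04]
```

Request:
play_rows([
  [[10.5, -8, 0], [0, 0, 0], 15],
  [[11.5, -7, 0], [0, 0, 0], 15],
  [[12, -5.5, 0], [0, 0, 0], 15],
  [[13, -4, 0], [0, 0, 0], 15],
  [[13, -2, 0], [0, 0, 0], 15],
])

```text
clock: 16.77
position: [0.5384, -0.3036, 0.1218]
ee_rot: [0.731, -0.682, 0.002, -0.001]
ft_force: [5.1, -2.0, 13.0]
grip_width: 0.286
```

```bash
python3 st.py
python3 - <<'E'
from crank import *
rows([536.5,-303.5],[546,-202],102,264.7,[7.5]*12)
E
```

```text
t 16.77 [ 538.4 -303.6  121.8] phi -94.3 r 101.9 Frad 1.6 Ftan 5.2 Fz 13.0 w 24.5 [ 0.73  0.42 -0.36  1.6   0.16  1.15 -1.17] [ 0.38 -0.96  0.02]
end cmd [ 647.5 -211.5] phi 354.7
[[13.5, -0.5], [13.0, 1.5], [13.0, 3.0], [12.5, 5.0], [12.0, 6.0], [10.5, 8.0], [10.0, 9.0], [8.0, 10.5], [7.0, 11.5], [5.5, 12.0], [4.0, 13.0], [2.0, 13.0]]
```

Request:
play_rows([
  [[13.5, -0.5, 0], [0, 0, 0], 15],
  [[13, 1.5, 0], [0, 0, 0], 15],
  [[13, 3, 0], [0, 0, 0], 15],
  [[12.5, 5, 0], [0, 0, 0], 15],
  [[12, 6, 0], [0, 0, 0], 15],
  [[10.5, 8, 0], [0, 0, 0], 15],
])

```text
clock: 17.52
position: [0.6126, -0.2775, 0.1215]
ee_rot: [0.732, -0.681, 0.0, -0.002]
ft_force: [1.1, 3.6, 12.6]
grip_width: 0.284
```

```bash
python3 st.py
```

```text
t 17.52 [ 612.6 -277.5  121.5] phi -48.6 r 100.7 Frad -2.0 Ftan 3.2 Fz 12.6 w 24.3 [ 0.62  0.54 -0.37  1.44  0.19  1.2  -1.27] [1.54 0.36 0.02]
```

Request:
play_rows([
  [[10, 9, 0], [0, 0, 0], 15],
  [[8, 10.5, 0], [0, 0, 0], 15],
  [[7, 11.5, 0], [0, 0, 0], 15],
  [[5.5, 12, 0], [0, 0, 0], 15],
  [[4, 13, 0], [0, 0, 0], 15],
  [[2, 13, 0], [0, 0, 0], 15],
])

```text
clock: 18.27
position: [0.6465, -0.2097, 0.1207]
ee_rot: [0.732, -0.682, -0.001, 0.001]
ft_force: [-7.1, -1.5, 13.9]
grip_width: 0.284
```

```bash
python3 st.py
python3 - <<'E'
from crank import *
rows([647.5,-211.5],[546,-202],102,354.7,[7.5]*12)
E
```

```text
t 18.27 [ 646.5 -209.7  120.7] phi -4.4 r 100.8 Frad -6.9 Ftan -2.0 Fz 13.9 w 24.3 [ 0.51  0.56 -0.38  1.41  0.21  1.22 -1.39] [-0.11  2.24 -0.06]
end cmd [ 555.5 -100.5] phi 444.7
[[0.5, 13.5], [-1.5, 13.0], [-3.0, 13.0], [-5.0, 12.5], [-6.0, 12.0], [-8.0, 10.5], [-9.0, 10.0], [-10.5, 8.0], [-11.5, 7.0], [-12.0, 5.5], [-13.0, 4.0], [-13.0, 2.0]]
```

Request:
play_rows([
  [[0.5, 13.5, 0.5], [0, 0, 0], 15],
  [[-1.5, 13, 0], [0, 0, 0], 15],
  [[-3, 13, 0], [0, 0, 0], 15],
  [[-5, 12.5, 0], [0, 0, 0], 15],
  [[-6, 12, 0], [0, 0, 0], 15],
  [[-8, 10.5, 0], [0, 0, 0], 15],
])

```text
clock: 19.02
position: [0.6234, -0.1381, 0.1209]
ee_rot: [0.731, -0.682, 0.001, 0.002]
ft_force: [0.1, -8.5, 9.1]
grip_width: 0.279
```

```bash
python3 st.py
```

```text
t 19.02 [ 623.4 -138.1  120.9] phi 39.5 r 100.3 Frad -5.4 Ftan -6.6 Fz 9.1 w 23.8 [ 0.46  0.47 -0.41  1.54  0.2   1.18 -1.49] [-2.39  0.67 -0.01]
```

Request:
play_rows([
  [[-9, 10, 0], [0, 0, 0], 15],
  [[-10.5, 8, 0], [0, 0, 0], 15],
  [[-11.5, 7, 0], [0, 0, 0], 15],
  [[-12, 5.5, 0], [0, 0, 0], 15],
  [[-13, 4, 0], [0, 0, 0], 15],
  [[-13, 2, 0], [0, 0, 0], 15],
])

```text
clock: 19.77
position: [0.5562, -0.1023, 0.1216]
ee_rot: [0.731, -0.682, 0.003, 0.0]
ft_force: [7.1, -9.4, 6.5]
grip_width: 0.282
```

```bash
python3 st.py
python3 - <<'E'
from crank import *
rows([555.5,-100.5],[546,-202],102,444.7,[7.5]*12)
E
```

```text
t 19.77 [ 556.2 -102.3  121.6] phi 84.2 r 100.3 Frad -8.6 Ftan -8.1 Fz 6.5 w 24.1 [ 0.48  0.32 -0.45  1.74  0.16  1.11 -1.52] [-2.71 -1.45 -0.05]
end cmd [ 444.5 -192.5] phi 534.7
[[-13.5, 0.5], [-13.0, -1.5], [-13.0, -3.0], [-12.5, -5.0], [-12.0, -6.0], [-10.5, -8.0], [-10.0, -9.0], [-8.0, -10.5], [-7.0, -11.5], [-5.5, -12.0], [-4.0, -13.0], [-2.0, -13.0]]
```

Request:
play_rows([
  [[-13.5, 0, 0], [0, 0, 0], 15],
  [[-13, -2, 0], [0, 0, 0], 15],
  [[-13, -3, 0], [0, 0, 0], 15],
  [[-12.5, -5, 0], [0, 0, 0], 15],
  [[-12, -6, 0], [0, 0, 0], 15],
  [[-10.5, -8, 0], [0, 0, 0], 15],
])

```text
clock: 20.52
position: [0.4826, -0.1232, 0.1216]
ee_rot: [0.732, -0.681, 0.002, -0.002]
ft_force: [9.0, -0.3, 4.0]
grip_width: 0.284
```

```bash
python3 st.py
```

```text
t 20.52 [ 482.6 -123.2  121.6] phi 128.8 r 101.1 Frad -5.9 Ftan -6.8 Fz 4.0 w 24.3 [ 0.57  0.18 -0.44  1.91  0.09  1.07 -1.41] [-0.15 -2.04  0.01]
```

Request:
play_rows([
  [[-10, -9, 0], [0, 0, 0], 15],
  [[-8, -10.5, 0], [0, 0, 0], 15],
  [[-7, -11.5, 0], [0, 0, 0], 15],
  [[-5.5, -12, 0], [0, 0, 0], 15],
  [[-4, -13, 0], [0, 0, 0], 15],
  [[-2, -12, 0], [0, 0, 0], 15],
])

```text
clock: 21.28
position: [0.4446, -0.1908, 0.1209]
ee_rot: [0.732, -0.681, -0.0, -0.001]
ft_force: [0.2, 2.9, 10.1]
grip_width: 0.285
```

```bash
python3 st.py
python3 - <<'E'
from crank import *
rows([444.5,-192.5],[546,-202],102,534.7,[7.5]*12)
E
```

```text
t 21.27 [ 444.6 -190.8  120.9] phi 173.7 r 102.1 Frad 0.1 Ftan -2.9 Fz 10.1 w 24.3 [ 0.67  0.14 -0.38  1.94  0.06  1.07 -1.24] [ 0.78 -0.47  0.01]
end cmd [ 536.5 -303.5] phi 624.7
[[-0.5, -13.5], [1.5, -13.0], [3.0, -13.0], [5.0, -12.5], [6.0, -12.0], [8.0, -10.5], [9.0, -10.0], [10.5, -8.0], [11.5, -7.0], [12.0, -5.5], [13.0, -4.0], [13.0, -2.0]]
```

Request:
play_rows([
  [[-0.5, -13.5, 0], [0, 0, 0], 15],
  [[1.5, -13, 0], [0, 0, 0], 15],
  [[3, -13, 0], [0, 0, 0], 15],
  [[5, -12.5, 0], [0, 0, 0], 15],
  [[6, -12, 0], [0, 0, 0], 15],
  [[8, -10.5, 0], [0, 0, 0], 15],
])

```text
clock: 22.02
position: [0.4674, -0.2671, 0.1211]
ee_rot: [0.731, -0.682, 0.0, 0.0]
ft_force: [-1.5, -3.1, 10.8]
grip_width: 0.285
```

```bash
python3 st.py
```

```text
t 22.02 [ 467.4 -267.1  121.1] phi -140.4 r 102.1 Frad 3.1 Ftan 1.5 Fz 10.8 w 24.3 [ 0.72  0.25 -0.33  1.81  0.09  1.09 -1.14] [-0.04 -0.1   0.  ]
```

Request:
play_rows([
  [[9, -10, 0], [0, 0, 0], 15],
  [[10.5, -8, 0], [0, 0, 0], 15],
  [[11.5, -7, 0], [0, 0, 0], 15],
  [[12, -5.5, 0], [0, 0, 0], 15],
  [[13, -4, 0], [0, 0, 0], 15],
  [[13, -2, 0], [0, 0, 0], 15],
])

```text
clock: 22.78
position: [0.5382, -0.3032, 0.1219]
ee_rot: [0.731, -0.682, 0.002, -0.001]
ft_force: [4.7, -1.4, 9.5]
grip_width: 0.283
```

```bash
python3 st.py
python3 - <<'E'
from crank import *
rows([536.5,-303.5],[546,-202],101.5,624.7,[7.5]*12)
rows([536.5,-303.5],[546,-202],101.5,624.7,[7.5]*9+[7,6.5,6,5,3])
E
```

```text
t 22.77 [ 538.2 -303.2  121.9] phi -94.4 r 101.5 Frad 1.0 Ftan 4.8 Fz 9.5 w 24.2 [ 0.68  0.41 -0.31  1.6   0.13  1.14 -1.16] [ 0.35 -0.96 -0.05]
end cmd [ 647.  -211.5] phi 714.7
[[13.5, 0.0], [13.0, 1.5], [13.0, 3.0], [12.5, 5.0], [11.5, 6.0], [11.0, 8.0], [9.5, 9.0], [8.5, 10.5], [7.0, 11.0], [5.0, 12.5], [4.0, 12.5], [2.0, 13.0]]
end cmd [ 647.5 -202.5] phi 719.7
[[13.5, 0.0], [13.0, 1.5], [13.0, 3.0], [12.5, 5.0], [11.5, 6.0], [11.0, 8.0], [9.5, 9.0], [8.5, 10.5], [7.0, 11.0], [5.0, 11.5], [3.5, 11.0], [2.0, 10.5], [1.0, 8.5], [0.0, 5.5]]
```

Request:
play_rows([
  [[13.5, 0, 0], [0, 0, 0], 15],
  [[13, 1.5, 0], [0, 0, 0], 15],
  [[13, 3, 0], [0, 0, 0], 15],
  [[12.5, 5, 0], [0, 0, 0], 15],
  [[11.5, 6, 0], [0, 0, 0], 15],
  [[11, 8, 0], [0, 0, 0], 15],
  [[9.5, 9, 0], [0, 0, 0], 15],
  [[8.5, 10.5, 0], [0, 0, 0], 15],
])

```text
clock: 23.78
position: [0.6295, -0.2575, 0.1212]
ee_rot: [0.732, -0.681, -0.001, -0.001]
ft_force: [-2.0, 3.6, 11.9]
grip_width: 0.286
```

```bash
python3 st.py
```

```text
t 23.77 [ 629.5 -257.5  121.2] phi -33.6 r 100.3 Frad -3.7 Ftan 1.9 Fz 11.9 w 24.4 [ 0.55  0.55 -0.32  1.41  0.17  1.21 -1.29] [ 1.25  1.03 -0.02]
```

Request:
play_rows([
  [[7, 11, 0], [0, 0, 0], 15],
  [[5, 11.5, 0], [0, 0, 0], 15],
  [[3.5, 11, 0], [0, 0, 0], 15],
  [[2, 10.5, 0], [0, 0, 0], 15],
  [[1, 8.5, 0], [0, 0, 0], 15],
  [[0, 5.5, 0], [0, 0, 0], 15],
  [[0, 3.5, 0], [0, 0, 0], 15],
  [[0, 0, 0], [0, 0, 0], 15],
  [[0, 0, 0], [0, 0, 0], 15],
])

```text
clock: 24.9
position: [0.646, -0.1977, 0.1209]
ee_rot: [0.732, -0.682, -0.001, 0.001]
ft_force: [-6.2, -0.3, 12.6]
grip_width: 0.284
```

```bash
python3 st.py
python3 - <<'E'
from h import *
s=camera('side');t=camera('top')
r=lambda i,x,y,w,h,k:cv2.resize(i[y:y+h,x:x+w],None,fx=k,fy=k,interpolation=cv2.INTER_CUBIC)
cv2.imwrite('pics/d8.png',np.hstack([r(s,180,75,120,100,4),r(t,285,30,70,100,4)]))
E
```

```text
t 24.9 [ 646.  -197.7  120.9] phi 2.5 r 100.1 Frad -6.2 Ftan -0.1 Fz 12.6 w 24.2 [ 0.47  0.54 -0.33  1.43  0.18  1.21 -1.39] [ 0.04  2.   -0.01]
```

View pics/d8.png

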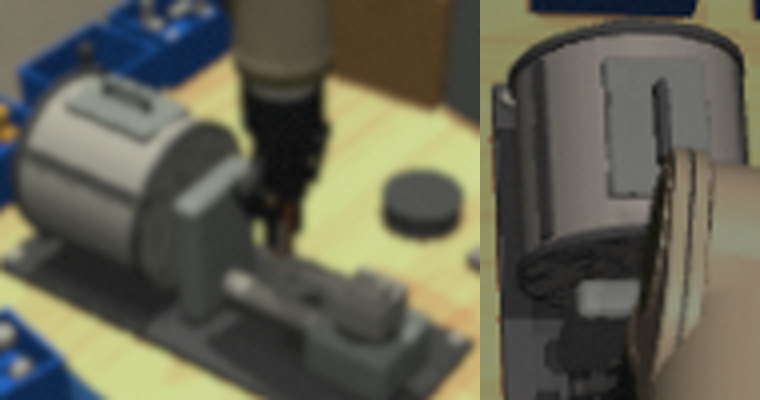

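Request:
play_rows([
  [[-1, 0, 0.5], [0, 0, 0], 15],
  [[0, 0, 0], [0, 0, 0], 85],
  [[0, 0, 0], [0, 0, 0], 85],
  [[0, 0, 0], [0, 0, 0], 85],
  [[0, 0, 0], [0, 0, 0], 85],
  [[0, 0, 20], [0, 0, 0], 85],
  [[0, 0, 40], [0, 0, 0], 85],
  [[0, 0, 50], [0, 0, 0], 85],
  [[-50, 0, 0], [0, 0, 0], 85],
  [[-50, 0, 0], [0, 0, 0], 85],
  [[-50, 0, 0], [0, 0, 0], 85],
  [[0, 0, 0], [0, 0, 0], 85],
])

```text
clock: 26.5
position: [0.4939, -0.1995, 0.2327]
ee_rot: [0.731, -0.683, 0.001, 0.001]
ft_force: [-0.1, 0.1, 0.7]
grip_width: 0.997
```

Request:
play_rows([
  [[-20, 40, 0], [0, 0, 0], 85],
  [[0, 50, 0], [0, 0, 0], 85],
  [[0, 0, 0], [0, 0, 0], 85],
  [[0, 0, 0], [0, 0, 0], 85],
])

```text
clock: 27.0
position: [0.4773, -0.1088, 0.2318]
ee_rot: [0.732, -0.682, 0.001, -0.0]
ft_force: [-0.1, 0.1, -0.3]
grip_width: 0.994
```

```bash
python3 st.py
python3 - <<'E'
from h import *
s=camera('side');t=camera('top')
cv2.imwrite('pics/s9.png',s);cv2.imwrite('pics/t9.png',t)
r=lambda i,x,y,w,h,k:cv2.resize(i[y:y+h,x:x+w],None,fx=k,fy=k,interpolation=cv2.INTER_CUBIC)
cv2.imwrite('pics/d9.png',np.hstack([r(s,180,75,120,110,4),r(t,285,30,70,110,4)]))
d=cv2.absdiff(t,cv2.imread('pics/top0.png')).max(2)
cv2.imwrite('pics/diff.png',d*3)
E
```

```text
t 27.0 [ 477.3 -108.8  231.8] phi 126.4 r 115.8 Frad 0.2 Ftan -0.0 Fz -0.3 w 84.9 [ 0.54  0.06 -0.42  1.79  0.02  1.3  -1.39] [-0.01 -0.01  0.02]
```

View pics/d9.png

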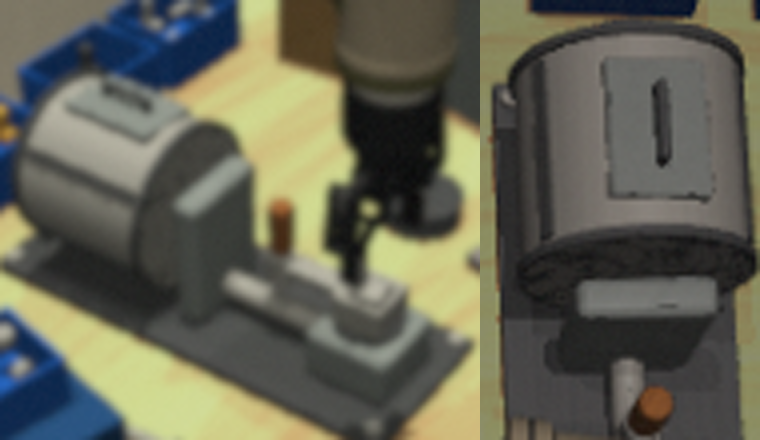

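View pics/t9.png

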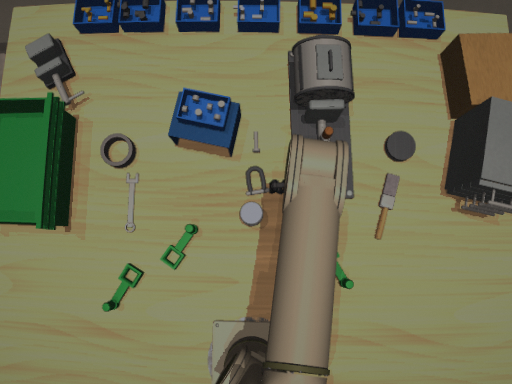

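The handle sits low on the flange in the side view (hub at about (365,300) in the crop). The hatch is up, the knob stands upright over the arm, and the bystanders are at their original pixels. Handing in.

```bash
python3 -c "
from workcell import manip
print(manip.hand_in())"
```

```text
the job is handed in; nothing more can be done
None
```

I fitted the handle on the spindle and let go of it, then cranked the drum two full turns counter-clockwise by the knob at about 6 s a turn. The job was handed in at about 27 s of the 72 s allowed; no verdict was reported.

**Last checks:**
- The hatch faces up, the handle is on the spindle with its knob upright, and the other things on the table look unmoved in the top view.
- The gripper is clear of everything, with the wrist force at about zero.
- I judged seating and level from the final side view, which looks the same as after the first fit. I did not measure them again. I could not read the spindle angle; I judged it from the hatch and the knob's position.

**What disagreed:** my first estimate of the crank's centre was about 2 mm off. Near the first pass over the top, about 30 N sideways and 40 N vertical built up on the wrist, well under its 120 N limit. I corrected the centre and radius, and from then on the sideways force stayed below about 9 N and the vertical force below about 14 N.

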